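# Lay the soldering board down on the hearth tray

## Robot

A 6-joint arm with a two-finger parallel gripper is mounted at the origin on a cart in front of the work surface, level with it; the furniture and walls round the work are solid. World frame = base frame: x ahead of the robot, y to its left, z up, the work surface at z = 0. Lengths are in m, angles in rad, forces in N, time in s.
With the tool pointing down it reaches from about 0.275 to 0.875 m from the base axis. Payload 12.5 kg.
Tool frame: the origin (TCP) lies at the very end of the fingers, on their centre line; the grasp point (between the pads) lies 19 mm behind it; z points along the fingers, y is the line along which they close (so a half turn about z gives the same grasp; the last joint's range is limited). The gripper opens to 85 mm and grips with 20 to 120 N. Pads are 22 mm wide; open, the fingers measure 114 mm over their backs; the gripper's body (76 mm by 85 mm) begins 54 mm behind the grasp point. The pads swing forward as they close: fully open they stand 13 mm farther back than shut.
Start: joints at [-1.31, 0.351, 1.652, -0, 1.139, -0.085], TCP at [0.186, -0.517, 0.231] pointing down, gripper open.
Joint ranges: [-2.75, 2.75], [-0.79, 2.1], [0.01, 2.65], [-1.57, 4.71], [0.07, 3.14], [-2.87, 2.87]. Speed limits (rad/s): [2.22, 2.22, 2.79, 3.14, 3.14, 3.14].

## Interface

Orientations are given as a 3x3 rotation matrix whose columns are the frame's x, y, z axes.
In Python, from bench import manip gives the robot as it stands. Calls block until the motion is done:
- manip.move_ptp(position, orientation): joint-space move of the TCP to a pose.
- manip.move_l(position, attitude=None, max_speed=0.15): straight line of the TCP; attitude=None keeps the orientation; max_speed is the mean speed in m/s.
- manip.move_j(angles): joint-space move.
- manip.set_gripper(opening, effort=None): opening from 0.0 (shut) to 1.0 (fully open); effort is the grip in N (None keeps the last); returns when the fingers have stopped.
- manip.dwell(seconds).
- manip.inverse_kinematics(position, orientation): joint angles nearest the present ones, or None.
- manip.grab_frame(name): name is "scene" or "side" or "wrist"; returns (picture, depth): 480x640x3 uint8, red, green, blue; 480x640 float32, m along the optical axis (not along the pixel's ray), 0 where there is no reading.
- manip.get_calibration(name): a dict with "camera_matrix" (3x3 intrinsics, pixels), "k1" (the pictures are not rectified: a ray, as slopes to the right and down, at radius r is drawn at 1 + k1 r^2 times it, then the intrinsics apply), "R" (3x3) and "t" (3): a world point X has camera coordinates R X + t. Camera axes: x right, y down, z forward; pixel columns grow to the right and rows downward; lengths in m; the calibration is good to about 2 mm. A picture is of the moment at which its call begins: read the wrist's pose just before it. get_calibration takes no time and is no camera call; for the wrist camera it gives the pose at the moment of the call.
A pose or a line that the arm cannot do raises manip.Unreachable and nothing moves.
- manip.sign_off(): hands the job in; it is judged then, once.
Trained networks look in the newest picture that a camera, given by its name, has taken for a name from the list of things; names that differ only in an ending like _2 or _b are one class to them, and where a whole thing is asked for, a point or a joint stands for the part that bears it (a point fixed in the world has none). Each returns a list of dicts, best first, with "confidence" (0 to 1); they miss things now and then, are a little off and sometimes report something else, mostly with a low value. They report only what shows in the picture. A call takes as long as a camera call.
- manip.look_for(camera, name): "at" ([x, y, z] in m, in world coordinates, good to about 4 mm: the middle of the surface that is visible of it).
Readings, each from a call of its own:
- manip.current_time(): time.
- manip.current_qpos(): joint angles.
- manip.current_joint_vel(): joint speeds.
- manip.current_joint_torque(): joint torques, N m.
- manip.current_ee_pos(): TCP position.
- manip.current_tcp_rot(): TCP orientation.
- manip.current_force(): force on the tool from outside, world axes, zero at the start.
- manip.current_ft_torque(): the same for the moment, N m.
- manip.current_grip_width(): opening from 0.0 (shut) to 1.0 (fully open).
- manip.current_grip_force(): force on a finger pad.
Only numpy, scipy, OpenCV 4.12 (cv2) and the standard library are available. Lean on these libraries where they do the work, as an engineer would, in place of code of your own. Each camera call takes 0.05 s, during which the arm holds its last target. There are 200 camera calls.

## Task

Set up the soldering place: push the top of the upright soldering board so that it tips over, away from the robot, and lies flat on the dark steel hearth tray, then push it along the tray until its far long edge rests flush against the tray's raised rail. Use only pushes: do not pick the board up, and do not disturb the pots, the bottle or the other things around it.

Things in the scene. Friction and masses are not known exactly. Their poses are not given: they have to be found in the camera images.
- board: Pale stained rigid board, 113 x 159 x 20 mm (own x, y, z), 0.25-0.5 kg, standing free on a long edge at the tray's front, a broad side to the robot. Origin: centre of the broad face looking to the rail (later the underside). Own x: up at first, to the rail once flat; y along the long edges; z: to the robot at first, up once flat. A light push high up tips it; past 10 degrees it falls by itself.
- board_centre (a point): Centre of the soldering board's volume; axes as board
- board_left (a point): Point on the board's top edge as it stands at the start (the far long edge once it lies flat), 60 mm to the +y side of the edge's middle, mid thickness
- board_right (a point): The same, 60 mm to the -y side of the edge's middle
- board_foot (a point): Middle of the long edge on which the board stands at the start (the near edge once it lies flat), mid thickness; this edge face is pushed to slide the board to the rail
- hearth_tray: Fixed dark steel tray, 200 mm deep (own x, away from the robot) by 240 mm wide (own y), sheet 5 mm thick, top at z = 0.005 m. Along its whole far side runs a straight raised aluminium rail, 8 mm thick, its top 17 mm above the table. Turned up to about 17 degrees. Origin: centre of its underside, on the table.
- rail (a point): Middle of the rail's inner face (the face looking to the robot) where it meets the tray top; axes as hearth_tray: x across the rail away from the robot, y along it
- flux_pot: Bystander, leave alone: small white screw pot with dark band, 34 mm across, 38 high; origin at the centre of its underside
- glue_bottle: Bystander, leave alone: slim blue glue bottle, 31 mm across, 104 high; origin at the centre of its underside
- borax_pot: Bystander, leave alone: small white screw pot with dark band, 39 mm across, 46 high; origin at the centre of its underside
- dish_tin: Bystander, leave alone: small grey tin dish, 50 mm across, 14 high; origin at the centre of its underside
- tweezers: Bystander, leave alone: grey steel tweezers, 144 mm long, lying flat; origin at the centre of its underside
- slip_stone: Bystander, leave alone: brown oilstone slip, 30 x 70 x 12 mm, lying flat; origin at the centre of its underside

How it is judged:
By the outcome, as a careful person would: the job done as asked, in the order asked, and still so for the second after the job is handed in, with the robot touching nothing.
It also fails if it takes over 48 s, if anything falls off the work surface, if the arm or the gripper's body presses on something with over 40 N, if the wrist force passes 120 N, or if a joint passes its speed limit or range.

## Working session

There is one attempt and no reset: what is moved stays moved. The work goes in short steps, each a Python script; the robot and the scene stay as the last script left them, time stands still between calls to the robot, and variables do not carry over. Pictures are saved under pics/ and viewed, at most 10 in all, crops included, and the job is handed in when it is done.

```bash
ls; mkdir -p pics
python3 - <<'E'
from bench import manip as m
import cv2,numpy as np
for c in("scene","side"):
    p,d=m.grab_frame(c); cv2.imwrite(f"pics/{c}0.png",p[:,:,::-1]); np.save(f"{c}0.npy",d)
    print(c,m.get_calibration(c))
    for n in("board","board_centre","board_left","board_right","board_foot","hearth_tray","rail","flux_pot","glue_bottle","borax_pot","dish_tin","tweezers","slip_stone"):
        try: print(n,[(np.round(r["at"],3).tolist(),round(r["confidence"],2)) for r in m.look_for(c,n)][:2])
        except Exception as e: print(n,e)
print(m.current_time())
E
```

```text
bench.py
pics
scene {'camera_matrix': array([[616.24410991,   0.        , 311.77006689],
       [  0.        , 616.24410991, 247.04460678],
       [  0.        ,   0.        ,   1.        ]]), 'k1': 0.04099948865112713, 'R': array([[ 0.52753505, -0.84935888,  0.01721227],
       [-0.31740372, -0.21585146, -0.92339754],
       [ 0.7880112 ,  0.48166133, -0.38345888]]), 't': array([-0.51591127,  0.20596907,  1.01180896])}
board [([0.397, -0.232, 0.069], 0.74)]
board_centre [([0.394, -0.236, 0.068], 0.81)]
board_left [([0.398, -0.237, 0.064], 0.7)]
board_right [([0.393, -0.235, 0.066], 0.82)]
board_foot [([0.394, -0.235, 0.071], 0.61)]
hearth_tray [([0.504, -0.31, 0.002], 0.6)]
rail [([0.501, -0.308, 0.004], 0.67)]
flux_pot [([0.46, -0.084, 0.024], 0.65)]
glue_bottle [([0.549, -0.433, 0.053], 0.6), ([0.459, -0.084, 0.024], 0.39)]
borax_pot [([0.482, -0.45, 0.028], 0.72)]
dish_tin [([0.461, 0.033, 0.012], 0.52), ([0.499, -0.312, 0.007], 0.44)]
tweezers [([0.409, -0.598, 0.004], 0.63)]
slip_stone [([0.592, 0.05, 0.011], 0.77)]
side {'camera_matrix': array([[449.34769744,   0.        , 316
[... 205 characters left out ...]
 0.47418515,  0.67985629, -0.55941386],
       [-0.31864101, -0.45979749, -0.82888731]]), 't': array([0.59051049, 0.00382004, 1.02226376])}
board []
board_centre [([0.409, -0.216, 0.082], 0.82)]
board_left [([0.41, -0.222, 0.082], 0.84)]
board_right [([0.41, -0.219, 0.084], 0.64)]
board_foot [([0.408, -0.219, 0.08], 0.88)]
hearth_tray [([0.507, -0.234, 0.005], 0.55)]
rail [([0.502, -0.232, 0.004], 0.78)]
flux_pot [([0.479, -0.074, 0.036], 0.88)]
glue_bottle [([0.559, -0.426, 0.053], 0.76), ([0.497, -0.434, 0.048], 0.62)]
borax_pot [([0.498, -0.436, 0.047], 0.7)]
dish_tin [([0.463, 0.029, 0.009], 0.79), ([0.409, -0.215, 0.086], 0.63)]
tweezers []
slip_stone [([0.595, 0.052, 0.009], 0.58)]
1.4
```

View pics/scene0.png

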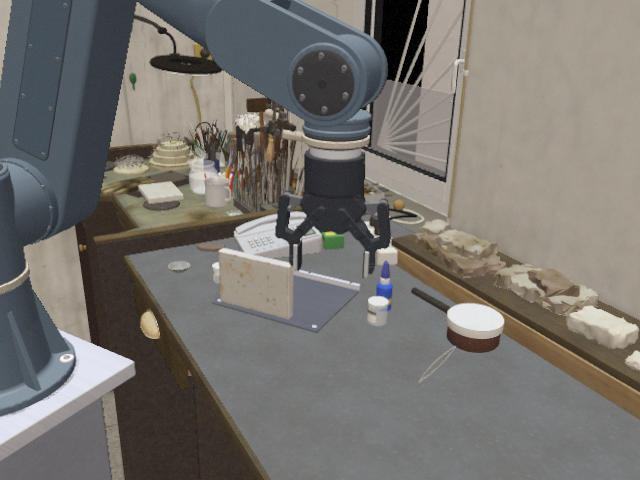

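View pics/side0.png

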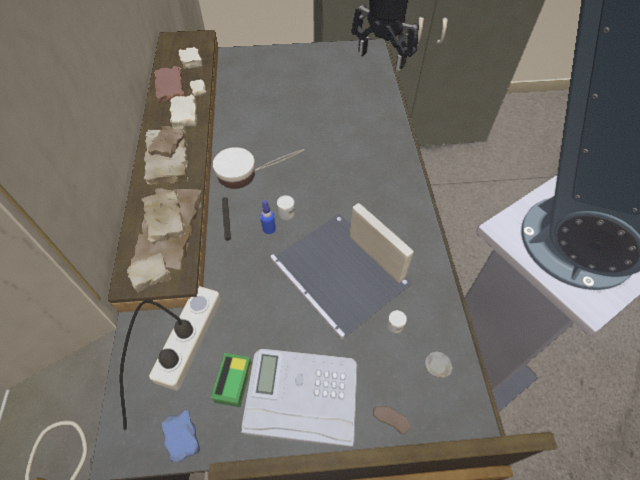

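```bash
cat > h.py <<'E'
import numpy as np,cv2
def cloud(m,c,d):
    k=m.get_calibration(c); K=k["camera_matrix"]; v,u=np.mgrid[:480,:640]
    p=np.stack([u.ravel(),v.ravel()],1).astype(float)[:,None]
    s=cv2.undistortPoints(p,K,np.array([k["k1"],0,0,0.]))[:,0]
    z=d.ravel().astype(float); X=np.c_[s*z[:,None],z]
    W=(X-k["t"])@k["R"]; W[z==0]=np.nan
    return W.reshape(480,640,3)
E
python3 - <<'E'
from bench import manip as m
import numpy as np,cv2
from h import *
for c in("scene","side"):
    W=cloud(m,c,np.load(c+"0.npy"));x,y,z=W[...,0],W[...,1],W[...,2]
    # table height
    # board region
    b=(z>.03)&(z<.14)&(x>.34)&(x<.46)&(y>-.34)&(y<-.14)
    P=W[b]; print(c,len(P),P.min(0),P.max(0),np.percentile(P[:,2],[50,95,99]))
    top=P[P[:,2]>np.percentile(P[:,2],99)-.006]; q=cv2.minAreaRect(top[:,:2].astype(np.float32)*1000);print("top",q)
    f=P[(P[:,2]<.105)]; n=f.mean(0); U,S,V=np.linalg.svd(f-n,full_matrices=False); print("face",n,V[2],S[2]/len(f)**.5)
    r=(z>.011)&(z<.023)&(x>.50)&(x<.68)&(y>-.42)&(y<-.10)
    q=cv2.minAreaRect(W[r][:,:2].astype(np.float32)*1000);print("rail",r.sum(),q,cv2.boxPoints(q).tolist())
E
```

```text
scene 3271 [ 0.38308166 -0.30705796  0.03002594] [ 0.41918906 -0.144658    0.11923638] [0.07864637 0.11669524 0.11797818]
top ((402.1128234863281, -225.552734375), (23.45714569091797, 158.67477416992188), 4.194127082824707)
face [ 0.39511747 -0.23365361  0.06801016] [0.99457359 0.10400296 0.00259977] 0.0028979528415341966
rail 343 ((602.0936279296875, -226.0701141357422), (256.89532470703125, 64.83592987060547), 73.04182434082031) [[533.6204833984375, -339.4771423339844], [595.63720703125, -358.3880615234375], [670.5667724609375, -112.6630859375], [608.550048828125, -93.75216674804688]]
side 2085 [ 0.38845024 -0.30549288  0.03001948] [ 0.42042556 -0.14673034  0.12075097] [0.0915427  0.11818559 0.11931934]
top ((404.1339111328125, -226.86619567871094), (21.19189453125, 158.0279541015625), 5.411834716796875)
face [ 0.4113623  -0.21751382  0.06900415] [-0.99459378 -0.10381678  0.00229903] 0.0023744512262335715
rail 488 ((581.2142944335938, -260.3756103515625), (325.0328369140625, 51.52054977416992), 83.17977142333984) [[536.3367309570312, -418.682861328125], [587.4927368164062, -424.8011474609375], [626.0918579101562, -102.068359375], [574.9358520507812, -95.9500732421875]]
```

Scene and side views: the board stands at the tray front (side px 380,242). The rail is the bright strip from (273,257) to (343,331) in the side view. The flux pot is at (397,321), the borax pot at (286,207) and the bottle at (267,220). I'll fit the rail and tray next.

Run:
```python
from bench import manip as m
import numpy as np,cv2
from h import *
p=cv2.imread("pics/side0.png"); W=cloud(m,"side",np.load("side0.npy"))
M=np.zeros((480,640),np.uint8); cv2.line(M,(273,257),(343,331),255,12)
g=p.min(2); r=(M>0)&(g>120); R=W[r]; R=R[np.isfinite(R[:,0])]
print(len(R),np.percentile(R[:,2],[5,50,95]))
q=cv2.minAreaRect(R[:,:2].astype(np.float32)*1000);print(q,np.round(cv2.boxPoints(q)).tolist())
vx=cv2.fitLine(R[:,:2].astype(np.float32),cv2.DIST_HUBER,0,.001,.001).ravel();print("line",vx,np.degrees(np.arctan2(-vx[0],vx[1])))
for n,(u,v) in dict(nr=(339,219),fr=(273,257),fl=(343,331),nl=(405,283)).items():
    print(n,np.nanmedian(W[v-2:v+3,u-2:u+3].reshape(-1,3),0).round(4))
# table height near
print("table z",np.nanmedian(W[150:170,340:380,2]), "tray z",np.nanmedian(W[255:285,320:350,2]))
W=cloud(m,"scene",np.load("scene0.npy")); print("scene table z",np.nanmedian(W[340:360,380:410,2]))
s=cv2.imread("pics/scene0.png")
cv2.imwrite("pics/crop.png",np.vstack([cv2.resize(p[190:350,250:430],None,fx=3,fy=2*0+1.8),cv2.resize(s[235:335,195:375],None,fx=3,fy=3)])[:600])
```

```text
630 [0.00344781 0.01518119 0.01847813]
((581.4682006835938, -244.18112182617188), (15.52875804901123, 251.28549194335938), 3.947843313217163) [[565.0, -119.0], [582.0, -370.0], [598.0, -369.0], [581.0, -118.0]]
line [ 0.06479461 -0.99789864  0.5857878  -0.261707  ] -176.28493
nr [ 0.4083 -0.3579  0.005 ]
fr [ 0.5924 -0.3513  0.0156]
fl [ 0.5663 -0.128   0.0053]
nl [ 0.3935 -0.1403  0.0056]
table z -0.000155484380541286 tray z 0.0045678089398746985
scene table z -0.0002630414633514773
```

View pics/crop.png

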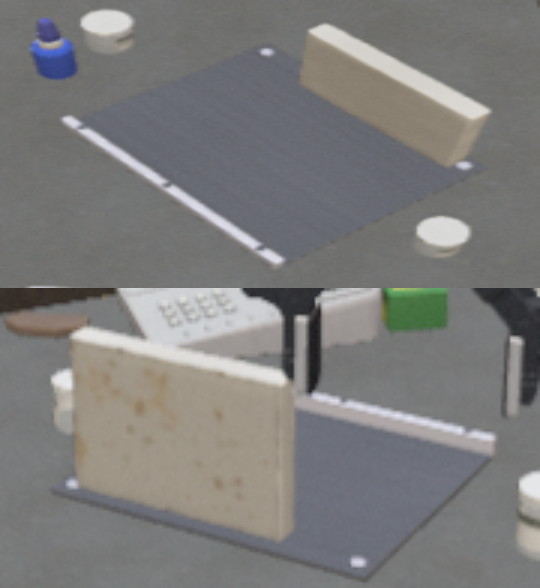

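```bash
cat >> h.py <<'E'
def tool(yaw,s):
    n=np.array([np.cos(yaw),np.sin(yaw),0]); y=s*np.array([-np.sin(yaw),np.cos(yaw),0]); z=np.array([0,0,-1.])
    return n,np.c_[np.cross(y,z),y,z]
E
python3 - <<'E'
from bench import manip as m
from h import *
c=np.array([.403,-.2265]); q0=np.array(m.current_qpos())
best=None
for s in(1,-1):
    n,R=tool(np.radians(6),s); p=np.r_[c-n[:2]*.06,.095]; q=m.inverse_kinematics(p,R)
    if q is not None:
        print(s,np.round(q,2))
        if best is None or abs(q[5])<best[0]: best=(abs(q[5]),s)
s=best[1];n,R=tool(np.radians(6),s)
m.set_gripper(.5)
m.move_ptp(np.r_[p[:2],.2],R); m.move_l(p,max_speed=.2)
print("s",s,m.current_time(),m.current_force())
for d in np.arange(-.045,.02,.005):
    m.move_l(np.r_[c+n[:2]*d,.095],max_speed=.06); print(round(d,3),(np.array(m.current_force())@n).round(2),end="; ")
m.dwell(.3); m.move_l(p,max_speed=.2)
print(m.current_time())
for k in("scene","side"):
    P,d=m.grab_frame(k); cv2.imwrite(f"pics/{k}1.png",P[:,:,::-1]); np.save(f"{k}1.npy",d)
    W=cloud(m,k,d);x,y,z=np.moveaxis(W,2,0)
    b=(z>.02)&(z<.03)&(x>.37)&(x<.60)&(y>-.33)&(y<-.12)&(P.min(2)>110)
    r=cv2.minAreaRect(W[b][:,:2].astype(np.float32)*1000);print(k,b.sum(),r,np.round(cv2.boxPoints(r)).tolist())
a=cv2.imread("pics/side1.png")[170:370,230:440];b=cv2.imread("pics/scene1.png")[225:345,180:390]
cv2.imwrite("pics/c1.png",np.hstack([cv2.resize(a,(399,380)),cv2.resize(b,(399,380))]))
E
```

```text
1 [-0.71  0.33  2.1  -0.    0.71 -2.38]
-1 [-0.71  0.33  2.1  -0.    0.71  0.76]
s -1 3.8083 [-0.48586956  0.2557881   0.33607934]
-0.045 -0.75; -0.04 0.72; -0.035 0.07; -0.03 -0.39; -0.025 -0.09; -0.02 -1.65; -0.015 0.38; -0.01 -0.74; -0.005 -0.36; -0.0 -0.48; 0.005 0.32; 0.01 -0.36; 0.015 0.27; 8.0333
scene 1864 ((470.3690185546875, -220.5455322265625), (117.88691711425781, 160.6276092529297), 4.839749336242676) [[405.0, -145.0], [418.0, -306.0], [536.0, -296.0], [522.0, -136.0]]
side 3411 ((500.2747802734375, -217.5417022705078), (170.37896728515625, 159.10987854003906), 5.258915424346924) [[408.0, -146.0], [423.0, -305.0], [592.0, -289.0], [578.0, -131.0]]
```

View pics/c1.png

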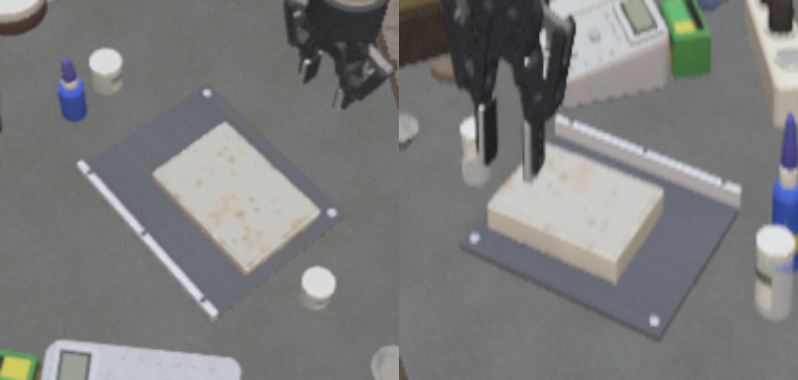

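Run:
```python
from bench import manip as m
from h import *
W=cloud(m,"side",np.load("side1.npy")); p=cv2.imread("pics/side1.png").min(2)
M=np.zeros((480,640),np.uint8); cv2.line(M,(273,257),(343,331),255,9)
R=W[(M>0)&(p>150)&(W[...,2]>.012)&(W[...,2]<.022)]
v=cv2.fitLine(R[:,:2].astype(np.float32),cv2.DIST_HUBER,0,.001,.001).ravel(); v*=1
y1=np.degrees(np.arctan(-v[0]/v[1])); print("rail side",len(R),v[2:],y1)
W=cloud(m,"scene",np.load("scene1.npy")); 
L=W[...,0]-(v[2]+v[0]/v[1]*(W[...,1]-v[3]))
R=W[(abs(L)<.012)&(W[...,2]>.013)&(W[...,2]<.02)&(abs(W[...,1]+.25)<.13)]
w=cv2.fitLine(R[:,:2].astype(np.float32),cv2.DIST_HUBER,0,.001,.001).ravel()
y2=np.degrees(np.arctan(-w[0]/w[1]));print("rail scene",len(R),w[2:],y2)
yaw=np.radians(np.clip(y1,3,5)); n,T=tool(yaw,-1)
f=np.array([.414,-.2245]) # near edge middle
P=lambda d:np.r_[f+n[:2]*d,.011]
m.move_ptp(np.r_[P(-.05)[:2],.06],T); m.move_l(P(-.05),max_speed=.1)
F0=np.array(m.current_force()); print("down",F0,m.current_time())
for d in np.r_[np.arange(-.04,.026,.005),np.arange(.026,.05,.0015)]:
    m.move_l(P(d),max_speed=.06); F=(np.array(m.current_force())-F0)@n; print(round(d,4),F.round(1),end="; ")
    if F<-9: break
print(m.current_time(),m.current_ee_pos())
for k in("scene","side"):
    I,d=m.grab_frame(k); cv2.imwrite(f"pics/{k}2.png",I[:,:,::-1]); np.save(f"{k}2.npy",d)
a=cv2.imread("pics/side2.png")[170:370,230:440];b=cv2.imread("pics/scene2.png")[225:345,180:390]
cv2.imwrite("pics/c2.png",np.hstack([cv2.resize(a,(399,380)),cv2.resize(b,(399,380))]))
```

```text
rail side 419 [ 0.5836473  -0.23107813] 4.2196817
rail scene 292 [ 0.580397   -0.23213078] 4.0301433
down [-0.42811834 -0.28346259  0.96707983] 9.0583
-0.04 0.6; -0.035 0.7; -0.03 -0.4; -0.025 0.8; -0.02 0.5; -0.015 0.0; -0.01 0.5; -0.005 1.1; -0.0 0.1; 0.005 1.1; 0.01 -0.1; 0.015 1.0; 0.02 0.8; 0.025 -0.2; 0.026 -0.2; 0.0275 -1.1; 0.029 0.1; 0.0305 -1.1; 0.032 -1.2; 0.0335 -0.5; 0.035 -0.6; 0.0365 -0.6; 0.038 -0.3; 0.0395 -0.6; 0.041 -7.4; 0.0425 -15.9; 15.625 [ 0.45421051 -0.22132113  0.0108981 ]
```

View pics/c2.png

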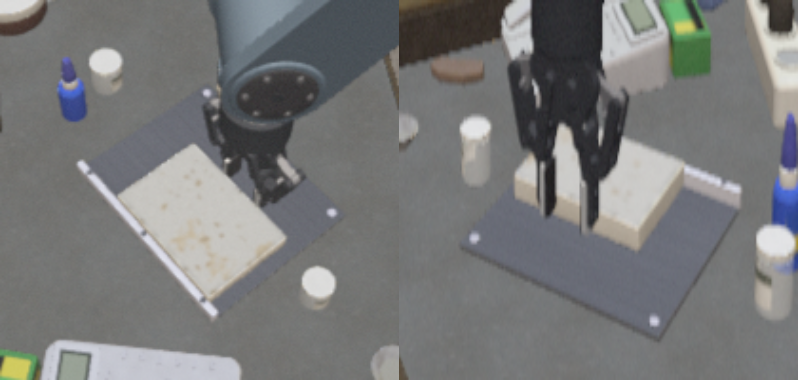

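Scene and side crops: the board lies flat with its far edge at the rail (left crop, from 120,190 to 210,300). I'll nudge each half separately to make sure both ends are flush, then back off and check.

Run:
```python
from bench import manip as m
from h import *
yaw=np.radians(4.15); n,T=tool(yaw,-1); t=np.array([-n[1],n[0]])
f=np.array([.414,-.2245])
P=lambda d,o,z=.011:np.r_[f+n[:2]*d+t*o,z]
m.move_l(P(.015,0),max_speed=.1)
for o in(.04,-.04):
    m.move_l(P(.015,o),T,max_speed=.1); F0=np.array(m.current_force())
    for d in np.r_[.03,.036,np.arange(.038,.05,.001)]:
        m.move_l(P(d,o),max_speed=.05); F=(np.array(m.current_force())-F0)@n; print(round(d,4),F.round(1),end="; ")
        if F<-9: break
    print(m.current_time()); m.move_l(P(.015,o),max_speed=.1)
m.move_l(P(-.05,-.04),max_speed=.15); m.move_l(P(-.05,-.04,.2),max_speed=.2); m.move_j([-1.31,.351,1.652,0,1.139,-.085])
print(m.current_time())
for k in("scene","side"):
    I,d=m.grab_frame(k); cv2.imwrite(f"pics/{k}3.png",I[:,:,::-1]); W=cloud(m,k,d);x,y,z=np.moveaxis(W,2,0)
    b=(z>.022)&(z<.03)&(x>.37)&(x<.62)&(y>-.35)&(y<-.11)
    r=cv2.minAreaRect(W[b][:,:2].astype(np.float32)*1000);print(k,b.sum(),r)
    for nme in("flux_pot","glue_bottle","borax_pot","dish_tin"):
        print(nme,[np.round(q["at"],3).tolist() for q in m.look_for(k,nme)][:1])
a=cv2.imread("pics/side3.png")[220:360,250:410];b=cv2.imread("pics/scene3.png")[235:335,200:370]
cv2.imwrite("pics/c3.png",np.hstack([cv2.resize(a,(400,350)),cv2.resize(b,(400,350))]))
```

```text
0.03 -1.2; 0.036 -0.4; 0.038 0.6; 0.039 0.1; 0.04 0.0; 0.041 -5.8; 0.042 -11.4; 18.6667
0.03 1.0; 0.036 0.5; 0.038 0.3; 0.039 -0.3; 0.04 -0.4; 0.041 -5.2; 0.042 -12.2; 22.0
25.275
scene 1567 ((518.7449951171875, -217.5398712158203), (116.2469711303711, 160.82888793945312), 3.224388360977173)
flux_pot [[0.463, -0.091, 0.026]]
glue_bottle [[0.546, -0.436, 0.05]]
borax_pot [[0.481, -0.452, 0.028]]
dish_tin [[0.464, 0.032, 0.01]]
side 3261 ((522.3765258789062, -216.90740966796875), (112.34092712402344, 158.98635864257812), 4.437551021575928)
flux_pot [[0.477, -0.077, 0.038]]
glue_bottle [[0.56, -0.424, 0.054]]
borax_pot [[0.501, -0.436, 0.046]]
dish_tin [[0.461, 0.03, 0.009]]
```

View pics/c3.png

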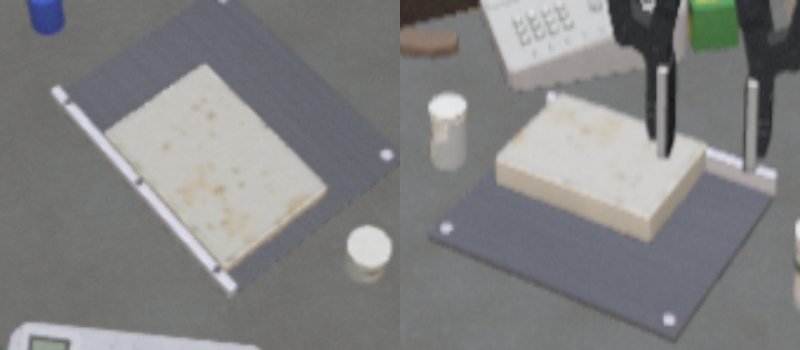

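The board is flush along the rail (left crop, from 105,130 to 225,268). The contact depths match at both ends, and the pots and bottle have not moved.

```bash
python3 -c "
from bench import manip as m
print(m.sign_off())"
```

```text
the job is handed in; nothing more can be done
None
```

I tipped the board flat onto the tray and pushed its far long edge flush against the rail. The pots, bottle and dish tin had not moved when I checked, the gripper was clear of everything, and I handed the job in at about 26 s.

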